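# Set and lock the dish drainer's extension leg

### The job

On the dish drainer, flip up the small orange catch lever, then draw the spring-loaded extension leg out by its grip bar until its yellow pointer stands on the green length mark. Keeping the leg at the mark, slide the red cam lever along the bar fully home towards the leg's T-piece. Finish while still holding the bar with the pointer on the mark (let nothing go), the catch still up and the crockery and bottles around it undisturbed.

Things in the scene. Friction and masses are not known exactly. Their poses are not given: they have to be found in the camera images.
- drainer: white dish drainer, fixed, turned a little about the vertical. Origin on the counter below the leg's centre line, before the basket; the leg draws out to its -y, +x points away from the robot, z up. Basket (340 x 290 mm, rim 102 mm high, plates to 205 mm) at y = 30 to 335 mm. A 30 mm high foot (x = -30 to 60 mm) under the leg carries the scale strip (x = 20 to 60 mm, top at 62 mm).
- catch (a joint): orange catch lever, rad: 0 lowered (level; blocks the leg), 1.3 fully up at its stop; counts as up from 1.0. Starts at 0 to 0.15. Pivot axis along the drainer's x, at drainer (0, -75, 112) mm; lowered, the arm points to +y and its knob, 58 mm from the pivot, rises and swings towards -y. Needs about 1 N at the knob and stays where it is left.
- catch_knob (a point): centre of the catch's orange knob: a cylinder 18 mm in diameter, 22 mm long along the drainer's x, 58 mm from the pivot (112 mm above the counter when lowered). The steel leg tube (14 mm wide, top at 88 mm) passes below it.
- leg: extension leg: steel tube (14 mm wide) along the drainer's y, ending in a steel grip bar along x, 16 mm thick, 22 mm high, from x = -155 to +115 mm, black end caps. Origin in the T-piece of tube and bar, 80 mm above the counter; axes as the drainer's. Starts fully in at drainer y = -160 mm, slides 130 mm to -y. A spring pulls it in with 5 to 6 N always, even with the cam closed: hold it.
- bar_hold (a point): point on the bar's centre line, 120 mm from the T-piece on the robot's side, in the free stretch between the red cam lever and the end cap: the place to hold. 80 mm above the counter.
- pointer (a point): tip region of the yellow pointer, a thin finger fixed to the leg on the far side of the tube, 30 mm behind the bar (drainer +y), over the scale strip.
- mark: green length mark, a band across the scale strip, 12 mm wide along y, fixed, 62 mm above the counter; axes as the drainer's, origin at its centre. The pointer must stand over the band: same y within 6 mm. It lies 60 to 110 mm further out than the pointer starts.
- cam (a joint): red cam lever on the bar, in m slid along the drainer's +x towards the T-piece: starts open at 0 to 0.012, 0.045 is fully home against its stop. It slides with about 3 N friction and stays where it is left. It can be pushed by the side of the fingers while they hold the bar and slide along it.
- cam_mid (a point): centre of the cam lever's red block on the bar, 30 mm long along the bar, 46 mm across it, 36 mm high (62 to 100 mm above the counter), with a thin tab up to 120 mm; at joint 0 it is 78 mm from the T-piece.
- eggcup: blue egg cup, 52 mm wide and 55 mm high, on the counter between the drainer's basket and the grip bar; a bystander, origin at the centre of its foot
- tumbler: green tumbler, 68 mm wide and 100 mm high, beyond the leg; a bystander, origin at the centre of its foot
- mug: white mug, 80 mm wide and 90 mm high; a bystander, origin at the centre of its foot
- detergent: yellow detergent bottle, 100 mm wide and 240 mm high; a bystander, origin at the centre of its foot
- spray: orange spray bottle, 80 mm wide and 250 mm high; a bystander, origin at the centre of its foot
- jar: amber jar, 72 mm wide and 100 mm high; a bystander, origin at the centre of its foot
- dishbrush: blue dish brush lying on the counter; a bystander, origin at the counter beneath its middle

How it is judged:
By the outcome, as a careful person would: the job done as asked, in the order asked, and still so for the second after the job is handed in, while the arm keeps its last pose, push and grip.
It also fails if it takes over 53 s, if anything falls off the work surface, if the arm or the gripper's body presses on something with over 40 N, if the wrist force passes 120 N, or if a joint passes its speed limit or range.

### The arm

A 6-joint arm with a two-finger parallel gripper is mounted at the origin on the work surface. World frame = base frame: x ahead of the robot, y to its left, z up, the work surface at z = 0. Lengths are in m, angles in rad, forces in N, time in s.
With the tool pointing down it reaches from about 0.35 to 0.85 m from the base axis. Payload 8.1 kg.
Tool frame: the origin (TCP) lies midway between the tips of the shut fingers; the grasp point (between the pads) lies robot.grip_depth behind it (robot.grip_depth is the distance from the TCP to the grasp point, in m); z points along the fingers, y is the line along which they close (so a half turn about z gives the same grasp; the last joint's range is limited). The gripper opens to 93 mm and grips with 3 to 60 N. Pads are 15 mm wide; open, the fingers measure 128 mm over their backs; the gripper's body (75 mm by 188 mm) begins 65 mm behind the grasp point.
Start: joints at [1.037, 0.13, 1.488, -0, 1.523, -0.085], TCP at [0.26, 0.541, 0.219] pointing down, gripper open.
Joint ranges: [-2.96, 2.96], [-0.89, 2.26], [0.02, 2.5], [-1.34, 4.48], [0, 2.73], [-2.66, 2.66]. Speed limits (rad/s): [2.39, 2.39, 2.79, 3.14, 3.14, 3.14].

### API

Orientations are given as a rotation vector (axis times angle).
In Python, from plant import robot gives the robot as it stands.
- The arm moves only by the tool carry_out, never from a script. Its argument "rows" is a list of rows, each a list of 6 numbers: the shift along the tool's x, y, z in m, then the turn, a rotation vector about the tool's x, y, z in degrees. A call has 1 to 12 rows; each row is the pose to reach, as a shift and turn from the pose commanded when the call began, along the tool's axes at that moment; what a row does not reach only later rows make up. A row lasts 1/8 s, in which the tool goes at most 62.5 mm and 10.7 degrees, less where a joint would pass 70% of its speed; a pose out of reach is approached as far as the arm can. A call with a gripper value outside its range is refused whole. "jaw" is the closure in counts, from 0 (fully open) to 255 (shut), set as the call begins (left out, the last holds). The fingers move at their own pace and stop on an object; "force" is the grip in N (left out, the last holds). Time passes only in rows, so rows that repeat a pose let the fingers close. It gives the time, the measured TCP pose, the force, the opening and the grip force at its end, in the units of the state.
- robot.read_state(): the state, without advancing time (a new reading comes with each control period).
- robot.read_camera(name): name is "side" or "top" or "wrist"; returns the picture (384x512x3 uint8, red, green, blue); there is no depth.
- robot.camera_model(name): a dict with "fx", "fy", "cx", "cy" (pixels), "R" (3x3) and "t" (3): a world point X has camera coordinates R X + t; the wrist camera has in their place "mount" (4x4, takes a point from camera to tool coordinates, whose origin is the TCP and whose axes are the flange's). Camera axes: x right, y down, z forward; pixel columns grow to the right and rows downward; lengths in m; the calibration is good to about 2 mm. The wrist camera is an equidistant fisheye: a pixel r from the principal point sees the ray r / f radians off the axis. A picture is of the moment at which its call begins: read the wrist's pose just before it. camera_model takes no time and is no camera call.
- robot.close_job(): hands the job in; it is judged then, once.
Trained networks look in the newest picture that a camera, given by its name, has taken for a name from the list of things; names that differ only in an ending like _2 or _b are one class to them, and where a whole thing is asked for, a point or a joint stands for the part that bears it (a point fixed in the world has none). Each returns a list of dicts, best first, with "conf" (0 to 1); they miss things now and then, are a little off and sometimes report something else, mostly with a low value. They report only what shows in the picture. A call takes as long as a camera call.
- robot.outline_of(camera, target): "pixels" (384x512 bool, what is visible of it) and "pixel" ([column, row] in pixels, amid what is visible of it).
The state is a dict: "t": time; "q": joint angles; "dq": joint speeds; "joint_torque": joint torques, N m; "tool_pos": TCP position; "orientation": TCP orientation; "force": force on the tool from outside, world axes, zero at the start; "wrist_torque": the same for the moment, N m; "opening": finger opening in m; "gripper_force": force on a finger pad.
Only numpy, scipy, OpenCV 4.12 (cv2) and the standard library are available. Lean on these libraries where they do the work, as an engineer would, in place of code of your own. Each camera call takes 0.05 s, during which the arm holds its last target. There are 200 camera calls.

## Working session

There is one attempt and no reset: what is moved stays moved. The work goes in short steps, Python scripts to look and compute and a tool call to move; the robot and the scene stay as the last step left them, time stands still between calls to the robot, and variables do not carry over. Pictures are saved under pics/ and viewed, at most 10 in all, crops included, and the job is handed in when it is done.

Besides the shell and the picture viewer there is one more tool, called after "Request:" in YAML: its name, and indented under it one key for each argument. carry_out: Moves the arm, as the interface text tells. Its arguments: {"type":"object","properties":{"rows":{"type":"array"},"jaw":{"type":"number"},"force":{"type":"number"}},"required":["rows"]}

```bash
mkdir -p pics; ls; cat > h.py <<'E'
from plant import robot
import numpy as np, cv2
from scipy.spatial.transform import Rotation as Ro
def save(cam,name): 
    im=robot.read_camera(cam); cv2.imwrite('pics/'+name,im[:,:,::-1]); return im
def ray(cam,px,st=None):
    m=robot.camera_model(cam); u=(px[0]-m['cx'])/m['fx']; v=(px[1]-m['cy'])/m['fy']
    if cam=='wrist':
        r=np.hypot(u,v); d=np.array([np.sin(r)*u/r,np.sin(r)*v/r,np.cos(r)])
        M=np.array(m['mount']); R=Ro.from_rotvec(st['orientation']).as_matrix()
        return np.array(st['tool_pos'])+R@M[:3,3], R@M[:3,:3]@d
    R=np.array(m['R']);t=np.array(m['t']); d=R.T@np.array([u,v,1]); return -R.T@t, d/np.linalg.norm(d)
def tri(rays):
    A=0;b=0
    for o,d in rays:
        P=np.eye(3)-np.outer(d,d);A=A+P;b=b+P@o
    x=np.linalg.solve(A,b); res=[np.linalg.norm((np.eye(3)-np.outer(d,d))@(x-o)) for o,d in rays]
    return x,max(res)
def atz(r,z): o,d=r; return o+d*(z-o[2])/d[2]
def proj(cam,X):
    m=robot.camera_model(cam); c=np.array(m['R'])@X+np.array(m['t']); return np.array([m['fx']*c[0]/c[2]+m['cx'],m['fy']*c[1]/c[2]+m['cy']])
E
python3 - <<'E'
from h import *
st=robot.read_state(); print({k:np.round(v,3) for k,v in st.items()}, robot.grip_depth)
ims=[save(c,c+'0.png') for c in('side','top','wrist')]
Z={'catch_knob':.112,'bar_hold':.08,'pointer':.07,'mark':.062,'cam_mid':.08,'eggcup':.03,'tumbler':.05,'leg':.08,'mug':.045,'detergent':.12,'spray':.12,'jar':.05,'dishbrush':.01}
for n,z in Z.items():
    rs=[]
    for c in('side','top','wrist'):
        o=robot.outline_of(c,n)
        if o:
            r=ray(c,o[0]['pixel'],st); rs.append(r); print(n,c,round(o[0]['conf'],2),np.round(o[0]['pixel']),o[0]['pixels'].sum(),'atz',np.round(atz(r,z),3))
    if len(rs)>1: print('   tri',*[np.round(v,3) for v in tri(rs)])
cv2.imwrite('pics/st.png',cv2.resize(np.hstack(ims[:2])[:,:,::-1],(800,300)))
E
```

```text
pics
{'t': np.float64(0.0), 'q': array([ 1.037,  0.131,  1.489, -0.   ,  1.523, -0.085]), 'dq': array([ 0.001,  0.002, -0.   , -0.   , -0.001, -0.003]), 'joint_torque': array([ 1.0000e-03, -5.5983e+01, -4.9178e+01,  7.7000e-02,  3.5000e-02,
       -0.0000e+00]), 'tool_pos': array([0.26 , 0.54 , 0.218]), 'orientation': array([-6.990e-01, -3.062e+00,  3.000e-03]), 'force': array([ 0.215, -0.517, -0.113]), 'wrist_torque': array([-0.007, -0.051,  0.011]), 'gripper_force': np.float64(0.0), 'opening': np.float64(0.093)} 0.0188
catch_knob side 0.62 [196. 127.] 121 atz [0.659 0.149 0.112]
catch_knob top 0.51 [146. 161.] 227 atz [0.659 0.127 0.112]
   tri [0.652 0.125 0.124] 0.005
bar_hold top 0.73 [193. 166.] 1446 atz [0.655 0.014 0.08 ]
pointer side 0.97 [215. 154.] 1191 atz [0.653 0.038 0.07 ]
pointer top 0.84 [194. 166.] 1201 atz [0.659 0.012 0.07 ]
   tri [0.648 0.013 0.085] 0.008
mark side 0.21 [198. 128.] 94 atz [0.707 0.224 0.062]
cam_mid side 0.78 [214. 156.] 261 atz [0.635 0.012 0.08 ]
cam_mid top 0.55 [401. 198.] 2107 atz [ 0.585 -0.512  0.08 ]
   tri [ 0.477 -0.39   0.35 ] 0.071
e
[... 574 characters left out ...]
183.] 1066 atz [ 0.624 -0.334  0.045]
   tri [ 0.625 -0.335  0.043] 0.001
detergent side 0.94 [336. 263.] 5045 atz [ 0.566 -0.522  0.12 ]
detergent top 0.63 [401. 196.] 2153 atz [ 0.583 -0.499  0.12 ]
   tri [ 0.586 -0.507  0.097] 0.0
spray side 0.82 [262. 322.] 5419 atz [ 0.374 -0.546  0.12 ]
spray top 0.68 [429. 286.] 2255 atz [ 0.373 -0.557  0.12 ]
   tri [ 0.372 -0.553  0.128] 0.002
jar side 0.57 [245. 263.] 851 atz [ 0.472 -0.361  0.05 ]
jar top 0.73 [348. 242.] 788 atz [ 0.472 -0.386  0.05 ]
   tri [ 0.466 -0.379  0.069] 0.006
dishbrush side 0.57 [142. 247.] 1078 atz [ 0.333 -0.137  0.01 ]
dishbrush top 0.76 [253. 293.] 895 atz [ 0.337 -0.146  0.01 ]
   tri [ 0.334 -0.145  0.016] 0.004
```

View pics/side0.png

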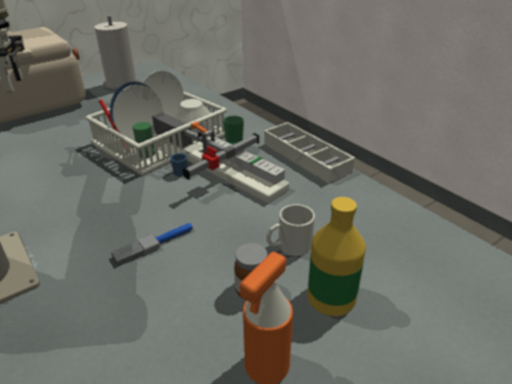

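View pics/top0.png

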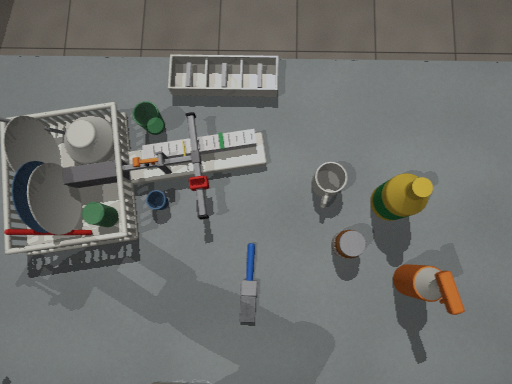

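```bash
cat >> h.py <<'E'
def row(p,yaw,st=None):
    "tool-frame row to put TCP at p, pointing down, tool y at world yaw (deg, mod 180)"
    st=st or robot.read_state(); R=Ro.from_rotvec(st['orientation']).as_matrix()
    s=R.T@(np.array(p)-st['tool_pos']); best=None
    for k in (0,180):
        a=np.radians(yaw+k); y=np.array([np.cos(a),np.sin(a),0]); z=np.array([0,0,-1.]); T=np.c_[np.cross(y,z),y,z]
        w=np.degrees(Ro.from_matrix(R.T@T).as_rotvec()); print(k,np.round(s,4),np.round(w,1))
def D(o,yaw,p):
    c,s=np.cos(np.radians(yaw)),np.sin(np.radians(yaw)); return np.array([o[0]+c*p[0]-s*p[1],o[1]+s*p[0]+c*p[1],p[2]])
E
python3 - <<'E'
from h import *
from scipy.optimize import least_squares
im=cv2.imread('pics/top0.png'); 
cv2.imwrite('pics/crop.png',cv2.resize(im[90:230,100:280],(720,560),interpolation=cv2.INTER_CUBIC))
near,far=atz(ray('top',(204,216)),.085),atz(ray('top',(191,115)),.085)
d=far-near; print(near,far,np.linalg.norm(d),np.degrees(np.arctan2(d[1],d[0])))
T=near+d*155/270; yaw=np.degrees(np.arctan2(d[1],d[0])); o=D(T,yaw,(0,.16,0)); print('origin',o,yaw)
for n,p in dict(knob=(0,-.017,.121),capn=(-.155,-.16,.085),capf=(.115,-.16,.085),cam=(-.075,-.16,.11),ptr=(.03,-.13,.07)).items():
    print(n,np.round(D(o,yaw,p),3),np.round(proj('top',D(o,yaw,p))),np.round(proj('side',D(o,yaw,p))))
print('mark',atz(ray('top',(221,141)),.062))
v=D(o,yaw,(-.03,-.10,.33)); print(v); row(v,yaw)
E
```

```text
[ 0.52673976 -0.02129036  0.085     ] [0.79040658 0.02556699 0.085     ] 0.26779807122186733 10.077067506196766
origin [0.65010842 0.16314096 0.        ] 10.077067506196766
knob [0.653 0.146 0.121] [137. 162.] [195. 125.]
capn [ 0.525 -0.022  0.085] [204. 216.] [186. 172.]
capf [0.791 0.026 0.085] [191. 115.] [256. 137.]
cam [ 0.604 -0.008  0.11 ] [198. 184.] [208. 153.]
ptr [0.702 0.04  0.07 ] [185. 149.] [229. 148.]
mark [ 0.72823569 -0.05305555  0.062     ]
[0.63806849 0.05943445 0.33      ]
0 [-0.5491 -0.2696 -0.1114] [-0.   0.  54.2]
180 [-0.5491 -0.2696 -0.1114] [  -0.    -0.  -125.8]
```

View pics/crop.png

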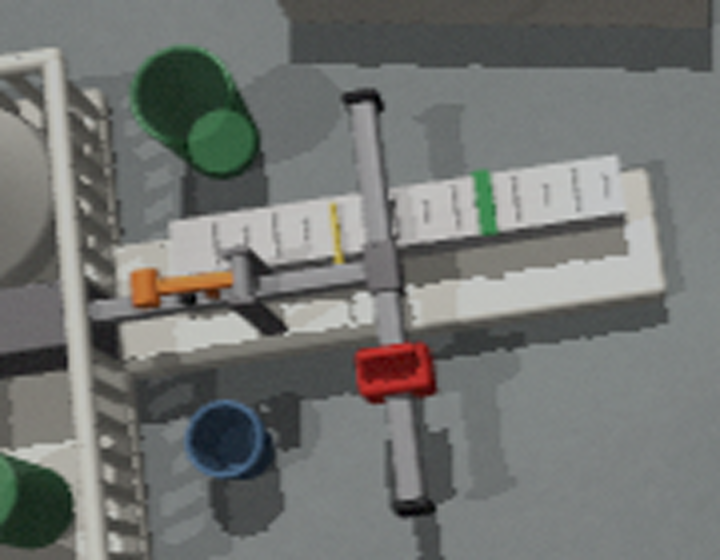

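The crop (×4) confirms the model: knob at (136,162), cam (198,184), end caps (204,216)/(191,115), pointer (184,148), green mark (221,141). Moving over it for a close wrist look.

Request:
carry_out:
  rows:
    - [-0.03, -0.01, -0.06, 0, 0, 3]
    - [-0.09, -0.04, -0.11, 0, 0, 10]
    - [-0.15, -0.07, -0.11, 0, 0, 20]
    - [-0.21, -0.1, -0.11, 0, 0, 28]
    - [-0.27, -0.13, -0.11, 0, 0, 36]
    - [-0.33, -0.16, -0.11, 0, 0, 44]
    - [-0.39, -0.19, -0.11, 0, 0, 54]
    - [-0.45, -0.22, -0.11, 0, 0, 54]
    - [-0.5, -0.25, -0.11, 0, 0, 54]
    - [-0.55, -0.27, -0.11, 0, 0, 54]
    - [-0.55, -0.27, -0.11, 0, 0, 54]
    - [-0.55, -0.27, -0.11, 0, 0, 54]
  jaw: 0
  force: 15

```text
t: 3.6
tool_pos: [0.6396, 0.0561, 0.3275]
orientation: [-2.017, -2.407, 0.002]
force: [0.1, 0.4, -0.6]
opening: 0.0929
gripper_force: 0.0
```

```bash
python3 - <<'E'
from h import *
st=robot.read_state(); print(st['t'],np.round(st['tool_pos'],4),np.round(st['orientation'],3),np.round(st['q'],2))
save('wrist','w1.png')
m=robot.camera_model('wrist'); print({k:np.round(v,3) for k,v in m.items()})
for n,z in dict(catch_knob=.112,catch=.112,cam_mid=.1,cam=.1,leg=.09,bar_hold=.09,pointer=.07,mark=.062,eggcup=.04).items():
    for o in robot.outline_of('wrist',n)[:2]:
        ys,xs=np.nonzero(o['pixels']); print(n,round(o['conf'],2),np.round(o['pixel']),o['pixels'].sum(),xs.min(),xs.max(),ys.min(),ys.max(),np.round(atz(ray('wrist',o['pixel'],st),z),3))
E
```

```text
3.6 [0.6396 0.0561 0.3275] [-2.017e+00 -2.407e+00  2.000e-03] [ 0.01  0.23  1.18 -0.    1.73 -0.17]
{'fx': np.float64(297.319), 'fy': np.float64(297.319), 'cx': np.float64(257.641), 'cy': np.float64(189.411), 'mount': array([[ 0.001, -0.963, -0.271,  0.074],
       [ 1.   ,  0.001,  0.001, -0.001],
       [-0.001, -0.271,  0.963, -0.165],
       [ 0.   ,  0.   ,  0.   ,  1.   ]])}
catch_knob 0.59 [279. 117.] 669 272 291 91 147 [0.655 0.122 0.112]
catch 0.57 [281. 116.] 614 273 291 92 146 [0.657 0.124 0.112]
cam_mid 0.73 [272. 196.] 4052 171 357 66 219 [0.667 0.014 0.1  ]
cam_mid 0.69 [226. 200.] 768 219 241 182 219 [ 0.605 -0.003  0.1  ]
cam 0.86 [231. 200.] 745 219 241 182 218 [ 0.612 -0.002  0.1  ]
leg 0.71 [278. 196.] 4163 170 359 66 219 [0.676 0.013 0.09 ]
bar_hold 0.71 [278. 194.] 3875 170 357 66 218 [0.675 0.016 0.09 ]
bar_hold 0.52 [218. 113.] 975 201 236 97 131 [0.575 0.112 0.09 ]
pointer 0.62 [274. 194.] 4081 170 358 67 218 [0.672 0.008 0.07 ]
mark 0.74 [304. 234.] 203 288 314 233 240 [ 0.734 -0.051  0.062]
eggcup 0.64 [217. 114.] 883 202 234 99 131 [0.567 0.109 0.04 ]
```

View pics/w1.png

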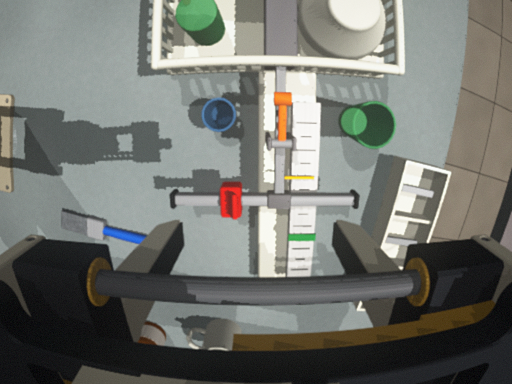

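Wrist view: knob at (283,99), pivot post (283,143), T-piece (279,200), bar caps (174,199)/(355,199), cam (231,200), pointer (299,178), mark (302,237). Triangulating against the top view.

```bash
python3 - <<'E'
from h import *
from scipy.optimize import least_squares
st=robot.read_state()
tp=dict(knob=(136.3,161.8),capn=(203.2,216.3),capf=(190.8,114.5),mark=(221.3,140.8),ptr=(184.3,148.3),T=(195.8,156.5))
wp=dict(knob=(283,99),capn=(174,199.5),capf=(355,199.5),mark=(302,237),ptr=(299,178.5),T=(279,200))
z=dict(knob=.119,capn=.089,capf=.089,mark=.062,ptr=.068,T=.091)
for n in tp:
    a,b=ray('top',tp[n]),ray('wrist',wp[n],st)
    x,r=tri([a,b]); print(n,np.round(x,3),round(r,4),'top',np.round(atz(a,z[n]),4)[:2],'wrist',np.round(atz(b,z[n]),4)[:2])
loc=dict(knob=(0,-.017,.121),capn=(-.153,-.16,.089),capf=(.113,-.16,.089),T=(0,-.16,.091))
for w in ((1,1),(1,0),(0,1)):
    def f(v):
        e=[]
        for n in loc:
            X=D(v[:2],v[2],loc[n]); 
            e+=list(w[0]*(X-atz(ray('top',tp[n]),X[2]))[:2])+list(w[1]*(X-atz(ray('wrist',wp[n],st),X[2]))[:2])
        return np.array(e)*1000
    s=least_squares(f,[.65,.163,8],x_scale=[.01,.01,1]); print(w,np.round(s.x,4),np.round(s.fun,1))
E
```

```text
knob [0.654 0.149 0.117] 0.0002 top [0.6543 0.1483] wrist [0.6541 0.149 ]
capn [ 0.526 -0.019  0.084] 0.0002 top [ 0.5256 -0.02  ] wrist [ 0.5276 -0.0175]
capf [0.795 0.028 0.078] 0.0005 top [0.7903 0.0253] wrist [0.7908 0.0306]
mark [ 0.731 -0.054  0.06 ] 0.0014 top [ 0.7288 -0.0538] wrist [ 0.7318 -0.053 ]
ptr [0.704 0.042 0.069] 0.0003 top [0.7049 0.0418] wrist [0.7042 0.0416]
T [0.68  0.008 0.082] 0.0001 top [0.6777 0.0061] wrist [0.6785 0.0104]
(1, 1) [0.6506 0.1655 9.9739] [-0.2  1.2 -0.4 -0.1  2.1  1.4 -0.  -1.  -0.7  2.2 -1.2 -3.1  0.7  1.9
 -0.2 -2.5]
(1, 0) [0.6508 0.1639 9.6733] [-0.1 -0.4 -0.  -0.   1.3  0.5 -0.  -0.  -1.2 -0.2 -0.  -0.   0.   0.1
 -0.  -0. ]
(0, 1) [ 0.6504  0.1671 10.2771] [-0.   0.  -0.5  1.5  0.   0.   0.8 -0.1 -0.   0.  -0.7 -0.7  0.   0.
  0.5 -0.7]
```

```bash
python3 - <<'E'
from h import *
o=(.6506,.1655);w=10
for p in ((0,-.02,.2),(0,-.02,.098)): v=D(o,w,p); print(v); row(v,w)
E
```

```text
[0.65407296 0.14580384 0.2       ]
0 [0.0822 0.0308 0.129 ] [0.  0.  0.3]
180 [0.0822 0.0308 0.129 ] [  -0.     0.  -179.7]
[0.65407296 0.14580384 0.098     ]
0 [0.0822 0.0308 0.231 ] [0.  0.  0.3]
180 [0.0822 0.0308 0.231 ] [  -0.     0.  -179.7]
```

Request:
carry_out:
  rows:
    - [0.04, 0.015, 0.03, 0, 0, 0]
    - [0.08, 0.031, 0.06, 0, 0, 0]
    - [0.082, 0.031, 0.1, 0, 0, 0]
    - [0.082, 0.031, 0.15, 0, 0, 0]
    - [0.082, 0.031, 0.19, 0, 0, 0]
    - [0.082, 0.031, 0.22, 0, 0, 0]
    - [0.082, 0.031, 0.231, 0, 0, 0]
    - [0.082, 0.031, 0.231, 0, 0, 0]
    - [0.082, 0.031, 0.231, 0, 0, 0]

```text
t: 5.22
tool_pos: [0.6558, 0.1452, 0.0998]
orientation: [2.012, 2.41, 0.004]
force: [0.1, 0.2, 0.5]
opening: 0.0928
gripper_force: 0.0
```

Request:
carry_out:
  rows:
    - [0, 0, 0, 0, 0, 0]
    - [0, 0, 0, 0, 0, 0]
    - [0, 0, 0, 0, 0, 0]
    - [0, 0, 0, 0, 0, 0]
    - [0, 0, 0, 0, 0, 0]
    - [0, 0, 0, 0, 0, 0]
  jaw: 255
  force: 10

```text
t: 5.98
tool_pos: [0.6545, 0.1449, 0.0975]
orientation: [-2.013, -2.412, 0.0]
force: [-0.0, 0.2, 0.6]
opening: 0.0377
gripper_force: 0.0
```

Request:
carry_out:
  rows:
    - [0, 0, 0, 0, 0, 0]
    - [0, 0, 0, 0, 0, 0]
    - [0, 0, 0, 0, 0, 0]
    - [0, 0, 0, 0, 0, 0]

```text
t: 6.48
tool_pos: [0.6545, 0.1449, 0.0976]
orientation: [-2.013, -2.412, 0.0]
force: [-0.5, -1.0, 1.0]
opening: 0.0218
gripper_force: 10.0
```

Request:
carry_out:
  rows:
    - [-0.0007, 0, -0.006, 0, 0, 0]
    - [-0.0024, 0, -0.0125, 0, 0, 0]
    - [-0.0045, 0, -0.018, 0, 0, 0]
    - [-0.007, 0, -0.023, 0, 0, 0]
    - [-0.0135, 0, -0.033, 0, 0, 0]
    - [-0.022, 0, -0.041, 0, 0, 0]
    - [-0.027, 0, -0.044, 0, 0, 0]
    - [-0.0315, 0, -0.047, 0, 0, 0]
    - [-0.0365, 0, -0.0495, 0, 0, 0]
    - [-0.0395, 0, -0.0505, 0, 0, 0]
    - [-0.0395, 0, -0.0505, 0, 0, 0]

```text
t: 7.85
tool_pos: [0.6616, 0.1056, 0.1483]
orientation: [2.014, 2.411, -0.001]
force: [-4.9, -0.9, 1.4]
opening: 0.0223
gripper_force: 10.0
```

Request:
carry_out:
  rows:
    - [0, 0, 0, 0, 0, 0]
    - [0, 0, 0, 0, 0, 0]
    - [0, 0, 0, 0, 0, 0]
    - [0, 0, 0, 0, 0, 0]
    - [0, 0, -0.05, 0, 0, 0]
    - [0, 0, -0.1, 0, 0, 0]
    - [-0.05, -0.02, -0.1, 0, 0, 9]
    - [-0.1, -0.05, -0.1, 0, 0, 18]
    - [-0.1, -0.09, -0.1, 0, 0, 27]
    - [-0.1, -0.12, -0.1, 0, 0, 36]
    - [-0.1, -0.12, -0.1, 0, 0, 45]
    - [-0.1, -0.12, -0.1, 0, 0, 45]
  jaw: 0

```text
t: 9.35
tool_pos: [0.5614, -0.0139, 0.2485]
orientation: [2.782, 1.458, 0.001]
force: [0.4, 0.1, -0.3]
opening: 0.0929
gripper_force: 0.0
```

```bash
python3 - <<'E'
from h import *
o=(.6506,.1655);w=10
a=save('top','t2.png'); b=save('side','s2.png')
cv2.imwrite('pics/ts2.png',np.hstack([cv2.resize(a[90:230,90:280],(400,295),interpolation=2),cv2.resize(b[90:210,130:293],(400,295),interpolation=2)])[:,:,::-1])
st=robot.read_state(); print(st['q'],st['t'])
for p in ((-.12,-.16,.18),(-.12,-.16,.0612)): v=D(o,w,p); print(v); row(v,w+90)
E
```

```text
[-1.15707196e-01  1.60544016e-02  1.55444958e+00  1.78235134e-05
  1.57074385e+00  4.86391251e-01] 9.45
[ 0.56020678 -0.01290702  0.18      ]
0 [-0.0002 -0.0017  0.0683] [   0.     0.  -134.5]
180 [-0.0002 -0.0017  0.0683] [ 0.  -0.  45.5]
[ 0.56020678 -0.01290702  0.0612    ]
0 [-0.0002 -0.0017  0.1871] [   0.     0.  -134.5]
180 [-0.0002 -0.0017  0.1871] [ 0.  -0.  45.5]
```

View pics/ts2.png

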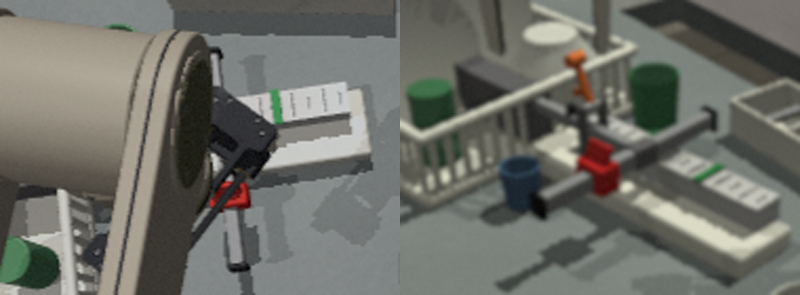

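Side panel shows the orange catch standing up (knob at (575,60)), surroundings in place. Now turn and go over the bar.

Request:
carry_out:
  rows:
    - [0, -0.002, 0.01, 0, 0, 10]
    - [0, -0.002, 0.03, 0, 0, 20]
    - [0, -0.002, 0.05, 0, 0, 30]
    - [0, -0.002, 0.07, 0, 0, 40]
    - [0, -0.002, 0.08, 0, 0, 45.5]
    - [0, -0.002, 0.08, 0, 0, 45.5]
    - [0, -0.002, 0.08, 0, 0, 45.5]

```text
t: 10.32
tool_pos: [0.5602, -0.0126, 0.1687]
orientation: [3.13, 0.274, 0.001]
force: [-0.8, 0.6, -0.1]
opening: 0.093
gripper_force: 0.0
```

```bash
python3 - <<'E'
from h import *
o=(.6506,.1655);w=10
st=robot.read_state(); save('wrist','w3.png'); print(st['t'],st['tool_pos'])
v=D(o,w,(-.12,-.16,.0612)); row(v,w+90,st)
def wproj(X):
    m=robot.camera_model('wrist');M=np.array(m['mount']);R=Ro.from_rotvec(st['orientation']).as_matrix()
    c=M[:3,:3].T@(R.T@(X-st['tool_pos'])-M[:3,3]); r=np.hypot(c[0],c[1]);t=np.arctan2(r,c[2]); return np.round([m['cx']+m['fx']*t*c[0]/r,m['cy']+m['fy']*t*c[1]/r])
for n,p in dict(hold=(-.12,-.16,.091),capn=(-.153,-.16,.089),capf=(.113,-.16,.089),T=(0,-.16,.091)).items(): print(n,wproj(D(o,w,p)))
E
```

```text
10.325 [ 0.56020583 -0.0125692   0.16866509]
0 [-1.000e-04  3.000e-04  1.075e-01] [-1.0e-01 -0.0e+00  1.8e+02]
180 [-1.000e-04  3.000e-04  1.075e-01] [ 0. -0. -0.]
hold [256. 197.]
capn [256. 231.]
capf [257. -62.]
T [256.  53.]
```

View pics/w3.png

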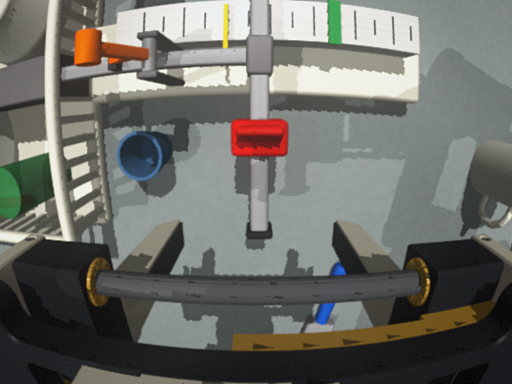

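Bar at column 260 (predicted 256, about 1 mm off), cam at (260,138), free stretch rows 160–225 under the fingers: aligned. Descend and grip.

Request:
carry_out:
  rows:
    - [0, 0, 0.03, 0, 0, 0]
    - [0, 0, 0.06, 0, 0, 0]
    - [0, 0, 0.085, 0, 0, 0]
    - [0, 0, 0.1, 0, 0, 0]
    - [0, 0, 0.108, 0, 0, 0]
    - [0, 0, 0.108, 0, 0, 0]

```text
t: 11.12
tool_pos: [0.5599, -0.0126, 0.0603]
orientation: [3.13, 0.269, 0.0]
force: [-0.4, -0.2, 0.3]
opening: 0.0932
gripper_force: 0.0
```

Request:
carry_out:
  rows:
    - [0, 0, 0, 0, 0, 0]
    - [0, 0, 0, 0, 0, 0]
    - [0, 0, 0, 0, 0, 0]
    - [0, 0, 0, 0, 0, 0]
    - [0, 0, 0, 0, 0, 0]
    - [0, 0, 0, 0, 0, 0]
    - [0, 0, 0, 0, 0, 0]
    - [0, 0, 0, 0, 0, 0]
    - [0, 0, 0, 0, 0, 0]
    - [0, 0, 0, 0, 0, 0]
    - [0, 0, 0, 0, 0, 0]
  jaw: 255
  force: 25

```text
t: 12.5
tool_pos: [0.5599, -0.0136, 0.0601]
orientation: [3.129, 0.267, 0.0]
force: [0.7, -5.2, -1.4]
opening: 0.0162
gripper_force: 25.0
```

```bash
python3 - <<'E'
from h import *
st=robot.read_state(); R=Ro.from_rotvec(st['orientation']).as_matrix(); print(np.round(R,3))
o=(.6506,.1655)
for a in (0,.6,1,1.3):
    print(a,[np.round(proj('side',D(o,10,p)),1) for p in ((0,-.075,.112),(0,-.075+.058*np.cos(a),.112+.058*np.sin(a)))])
E
```

```text
[[ 0.986  0.17   0.   ]
 [ 0.17  -0.986 -0.001]
 [ 0.     0.001 -1.   ]]
0 [array([207.4, 133. ]), array([194.6, 127.1])]
0.6 [array([207.4, 133. ]), array([195.8, 118.1])]
1 [array([207.4, 133. ]), array([199.1, 114.6])]
1.3 [array([207.4, 133. ]), array([202.5, 113.9])]
```

Catch angle from the side view ≈1.2 rad. Tool y is the pull direction; pull 92 mm, then check.

Request:
carry_out:
  rows:
    - [0, 0.01, 0, 0, 0, 0]
    - [0, 0.025, 0, 0, 0, 0]
    - [0, 0.04, 0, 0, 0, 0]
    - [0, 0.055, 0, 0, 0, 0]
    - [0, 0.07, 0, 0, 0, 0]
    - [0, 0.082, 0, 0, 0, 0]
    - [0, 0.09, 0, 0, 0, 0]
    - [0, 0.092, 0, 0, 0, 0]
    - [0, 0.092, 0, 0, 0, 0]
    - [0, 0.092, 0, 0, 0, 0]

```text
t: 13.75
tool_pos: [0.5754, -0.1026, 0.0601]
orientation: [-3.129, -0.268, 0.0]
force: [0.2, 4.9, 1.4]
opening: 0.0156
gripper_force: 25.0
```

```bash
python3 - <<'E'
from h import *
st=robot.read_state(); print(st['t'])
a=save('wrist','w4.png'); b=save('top','t4.png'); c=save('side','s4.png')
cv2.imwrite('pics/m4.png',np.hstack([cv2.resize(a[0:240,130:390],(520,480),interpolation=2),np.vstack([cv2.resize(b[110:200,170:275],(280,240),interpolation=2),cv2.resize(c[120:190,190:272],(280,240),interpolation=2)])])[:,:,::-1])
E
```

```text
13.75
```

View pics/m4.png

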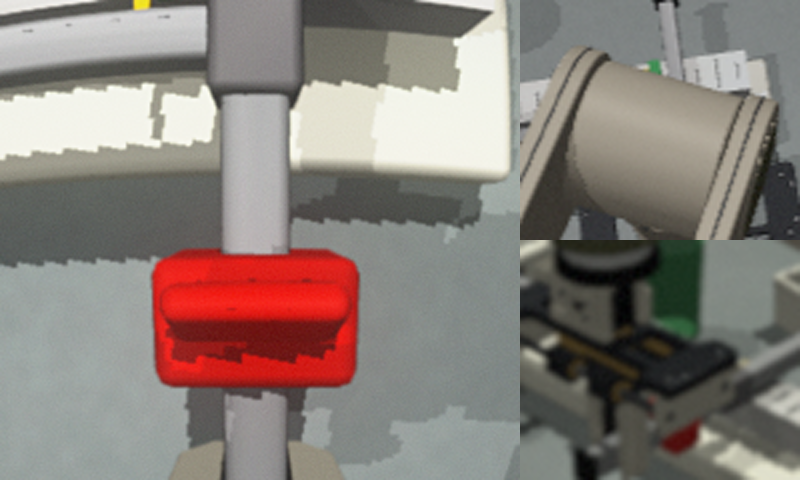

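Pulled 90 mm, bar held, cam and T-piece seen; pointer (~(200,0) in the wrist frame) is almost out of view and the mark hidden. Measured need is 98 mm: draw 8 mm more, then slide.

Request:
carry_out:
  rows:
    - [0, 0.004, 0, 0, 0, 0]
    - [0, 0.008, 0, 0, 0, 0]
    - [0, 0.008, 0, 0, 0, 0]
    - [0, 0.008, 0, 0, 0, 0]
  force: 14

```text
t: 14.4
tool_pos: [0.5768, -0.1106, 0.0601]
orientation: [-3.129, -0.268, -0.0]
force: [0.4, 5.2, 0.8]
opening: 0.0157
gripper_force: 14.0
```

Request:
carry_out:
  rows:
    - [0.005, 0, 0, 0, 0, 0]
    - [0.01, 0, 0, 0, 0, 0]
    - [0.015, 0, 0, 0, 0, 0]
    - [0.02, 0, 0, 0, 0, 0]
    - [0.025, 0, 0, 0, 0, 0]
    - [0.03, 0, 0, 0, 0, 0]
    - [0.03, 0, 0, 0, 0, 0]

```text
t: 15.28
tool_pos: [0.6011, -0.1056, 0.0571]
orientation: [-3.128, -0.268, 0.018]
force: [-16.2, 1.7, 1.5]
opening: 0.0161
gripper_force: 14.0
```

```bash
python3 - <<'E'
from h import *
st=robot.read_state(); print(st['t'],np.round(st['tool_pos'],4))
a=save('wrist','w5.png')
cv2.imwrite('pics/m5.png',cv2.resize(a[0:220,120:400],(764,600),interpolation=2)[:,:,::-1])
E
```

```text
15.275 [ 0.6011 -0.1056  0.0571]
```

View pics/m5.png

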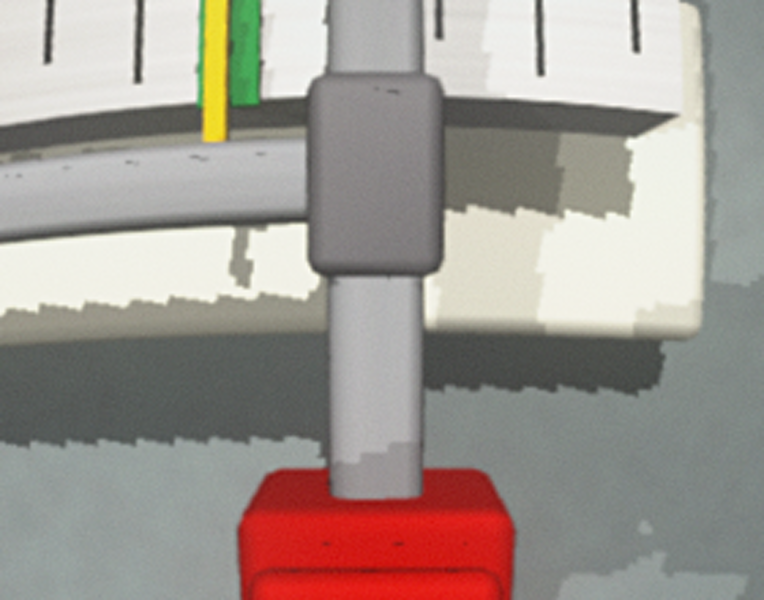

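Pointer (crop col 215) stands inside the green band (198–260), ~1.5 mm short of centre. Continue sliding with a lighter grip and nudge 1.5 mm out.

Request:
carry_out:
  rows:
    - [0.004, 0.0015, 0, 0, 0, 0]
    - [0.008, 0.0015, 0, 0, 0, 0]
    - [0.012, 0.0015, 0, 0, 0, 0]
    - [0.016, 0.0015, 0, 0, 0, 0]
    - [0.02, 0.0015, 0, 0, 0, 0]
    - [0.024, 0.0015, 0, 0, 0, 0]
    - [0.028, 0.0015, 0, 0, 0, 0]
    - [0.032, 0.0015, 0, 0, 0, 0]
    - [0.036, 0.0015, 0, 0, 0, 0]
    - [0.036, 0.0015, 0, 0, 0, 0]
  force: 9

```text
t: 16.58
tool_pos: [0.6374, -0.1008, 0.0572]
orientation: [-3.128, -0.268, 0.016]
force: [-13.6, 3.3, 0.9]
opening: 0.0159
gripper_force: 9.9
```

Request:
carry_out:
  rows:
    - [0.002, 0, 0, 0, 0, 0]
    - [0.004, 0, 0, 0, 0, 0]
    - [0.006, 0, 0, 0, 0, 0]
    - [0.006, 0, 0, 0, 0, 0]

```text
t: 17.08
tool_pos: [0.639, -0.1009, 0.0571]
orientation: [-3.128, -0.267, 0.03]
force: [-38.9, 0.6, 15.8]
opening: 0.0159
gripper_force: 26.7
```

Hit the stop (39 N). Relax the push a few mm and look.

Request:
carry_out:
  rows:
    - [-0.002, 0, 0, 0, 0, 0]
    - [-0.004, 0, 0, 0, 0, 0]
    - [-0.004, 0, 0, 0, 0, 0]

```text
t: 17.45
tool_pos: [0.639, -0.1007, 0.0572]
orientation: [-3.128, -0.268, 0.016]
force: [-15.6, 2.6, -0.2]
opening: 0.016
gripper_force: 16.3
```

```bash
python3 - <<'E'
from h import *
st=robot.read_state(); print(st['t'],np.round(st['tool_pos'],4))
o=(.6506,.1655); d=np.array(st['tool_pos'][:2])-o; c,s=np.cos(np.radians(10)),np.sin(np.radians(10)); print('local',c*d[0]+s*d[1],-s*d[0]+c*d[1])
a=save('wrist','w6.png');b=save('side','s6.png')
cv2.imwrite('pics/m6.png',np.hstack([cv2.resize(a[0:240,120:400],(467,400),interpolation=2),cv2.resize(b[80:210,120:228],(333,400),interpolation=2)])[:,:,::-1])
E
```

```text
17.45 [ 0.639  -0.1007  0.0572]
local -0.05762319833273724 -0.26013430436503826
```

View pics/m6.png

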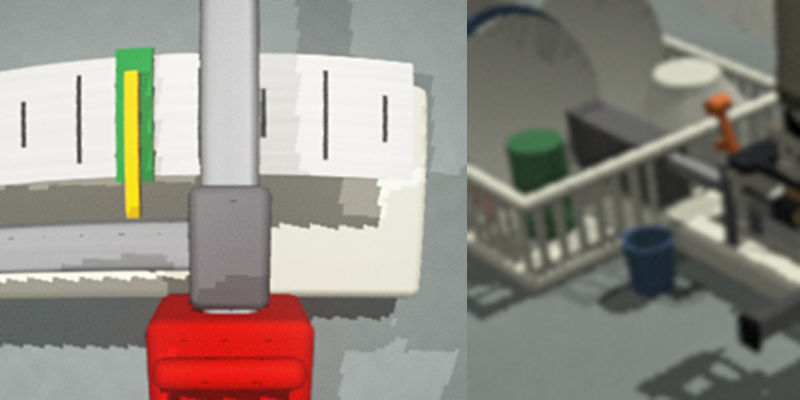

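Wrist view: pointer (132,145) is centred on the green band (115–154) and the cam sits against the T-piece (rows 295–310). Side view: catch is up (720,103) and the egg cup is undisturbed. Handing in.

```bash
python3 -c "
from plant import robot
print(robot.close_job())"
```

```text
the job is handed in; nothing more can be done
None
```

I handed the job in at about 17.5 s: the catch is up, the pointer stands on the green mark, the red cam is home against the T-piece and the bar is still gripped. Contact with the cam stop peaked at about 39 N, just under the 40 N limit, before I eased off; the egg cup looked undisturbed in the last picture, but I did not re-check every other bystander.

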